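# Third hand for refitting a drawer front

### The job

Take the drawer front that is as wide as the drawer wedged between the blocks, stand it on the plywood against the drawer's open end, knob outwards, its ends flush with the drawer's sides. Then be my third hand while I screw it on from inside: press it flat and tight against both sides with a steady push of about 10 N for at least five seconds, never shoving hard, and finish your program with the front still pressed like that, not let go. Leave the narrow front and all the other things on the counter where they are.

Things in the scene. Friction and masses are not known exactly. Their poses are not given: they have to be found in the camera images.
- front: The front that fits: brown board 18 mm thick (x), 240 wide (y), 100 high (z), 0.2-0.4 kg. Round knob (28 mm across, 24 mm proud) in the middle of its -x face, 50 mm up; the +x face is the plain back. Starts standing free on its lower edge on the plywood, left or right of the drawer, turned about 90 deg to it. Origin: middle of the board's underside; z up.
- front_back (a point): Point on the front: centre of its plain back, 9 mm from its origin along +x, 50 mm up; axes as the front's. The board can be pinched across its 18 mm at the middle of the top edge; keep the fingertips 70 mm or more above its underside there, clear of the knob.
- drawer: Pale wooden drawer box without its front, fixed between cleats on the plywood. 240 mm wide (y), 220 deep (x), 100 high (z), side walls 12 mm, an 18 mm square screw block inside each front corner, flush with the side ends. Open end towards the robot, turned up to 0.25 rad. Origin: middle of the open end at the underside, on the plywood; x points into the drawer (press this way), z up.
- drawer_mouth (a point): Centre of the open end, in the plane of the side ends, 50 mm above the underside; axes as the drawer's; front_back belongs here. 180 mm are free between the screw blocks, nothing above the drawer bottom (16 mm up). Wood on wood, nearly rigid: approach slowly, trim the push in small steps. If the front is borne down on the plywood, friction there eats part of the push.
- narrow_front: Another drawer front of the same wood, thickness, height and knob, but only 170 mm wide; it stands on the other side of the drawer. Leave it. Origin and axes as for the front.
- glue_bottle: White glue bottle with a nozzle, 54 mm across, 162 mm tall, beside the drawer. Origin: middle of its underside. Leave it.
- spray_bottle: Clear trigger spray bottle, 76 mm across, 200 mm tall, at the right edge of the plywood. Origin: middle of its underside. Leave it.
- glasses_case: Black spectacle case 62 x 160 x 36 mm, right of the drawer. Origin: middle of its underside. Leave it.
- screwdriver: Screwdriver 200 mm long, lying in front of the drawer, about 30 mm high. Leave it.
- screw_dish: Small white dish with screws, 76 mm across, 24 mm high, in front of the drawer. Origin: middle of its underside. Leave it.
- rabbit: White china rabbit, 56 mm across, 117 mm tall, at the left edge of the plywood. Origin: middle of its underside. Leave it.

How it is judged:
By the outcome, as a careful person would: the job done as asked, in the order asked, and still so for the second after the job is handed in, while the arm keeps its last pose, push and grip.
It also fails if it takes over 64 s, if anything falls off the work surface, if the arm or the gripper's body presses on something with over 40 N, if the wrist force passes 120 N, or if a joint passes its speed limit or range.

### The arm

A 7-joint arm with a two-finger parallel gripper is mounted at the origin on the work surface. World frame = base frame: x ahead of the robot, y to its left, z up, the work surface at z = 0. Lengths are in m, angles in rad, forces in N, time in s.
With the tool pointing down it reaches from about 0.4 to 0.875 m from the base axis. Payload 19.3 kg.
Tool frame: the origin (TCP) lies at the very end of the fingers, on their centre line; the grasp point (between the pads) lies 19 mm behind it; z points along the fingers, y is the line along which they close (so a half turn about z gives the same grasp; the last joint's range is limited). The gripper opens to 85 mm and grips with 20 to 120 N. Pads are 22 mm wide; open, the fingers measure 114 mm over their backs; the gripper's body (76 mm by 85 mm) begins 54 mm behind the grasp point. The pads swing forward as they close: fully open they stand 13 mm farther back than shut.
Start: joints at [-1.333, 0.521, -0.036, 1.599, 0.021, 1.021, -0.113], TCP at [0.189, 0.596, 0.231] pointing down, gripper open.
Joint ranges: [-2.91, 2.91], [-0.3, 2.13], [-1.5, 1.42], [0.17, 2.43], [-1.26, 4.41], [0.16, 1.93], [-2.52, 2.52]. Speed limits (rad/s): [1.89, 1.89, 2.39, 2.39, 3.01, 3.01, 3.01].

### API

Orientations are given as [roll, pitch, yaw] about the fixed x, y, z axes, in that order (R = Rz(yaw) Ry(pitch) Rx(roll)).
In Python, from workcell import bot gives the robot as it stands.
- The arm moves only by the shell command python3 -m crank 'ROWS' [FORCE]. ROWS is a JSON object of lists of equal length, an entry for each row: "travel": the shift along the world's x, y, z in cm, a list of three; "turn": the turn, a rotation vector about the world's x, y, z in degrees, a list of three; "gripper": the closure, from 0 (fully open) to 1 (shut). A call has exactly 5 rows; each row is the pose to reach, as a shift and turn from the pose commanded when the call began; what a row does not reach only later rows make up. A row lasts 1/10 s, in which the tool goes at most 50 mm and 8.59 degrees, less where a joint would pass 70% of its speed; a pose out of reach is approached as far as the arm can. A call with a gripper value outside its range is refused whole. The fingers move at their own pace and stop on an object; FORCE is the grip in N (left out, the last holds). Time passes only in rows, so rows that repeat a pose let the fingers close, or fill a call up. It gives the time, the measured TCP pose, the force, the opening and the grip force at its end, in the units of the state.
- bot.observe(): the state, without advancing time (a new reading comes with each control period).
- bot.grab_frame(name): name is "scene" or "side" or "wrist"; returns a dict with "pixels" (384x512x3 uint8, red, green, blue), "fx", "fy", "cx", "cy" (pixels), "dist" ([k1, k2, p1, p2, k3] as OpenCV has them; the pictures are not rectified), "extrinsics" (4x4, takes a point from world to camera coordinates). Camera axes: x right, y down, z forward; pixel columns grow to the right and rows downward; lengths in m; the calibration is good to about 2 mm. A picture is of the moment at which its call begins. There is no depth.
- bot.job_done(): hands the job in; it is judged then, once.
The state is a dict: "clock": time; "qpos": joint angles; "qd": joint speeds; "joint_efforts": joint torques, N m; "position": TCP position; "tool_rot": TCP orientation; "force": force on the tool from outside, world axes, zero at the start; "moment": the same for the moment, N m; "grip_width": finger opening in m; "finger_force": force on a finger pad.
Only numpy, scipy, OpenCV 4.12 (cv2) and the standard library are available. Lean on these libraries where they do the work, as an engineer would, in place of code of your own. Each camera call takes 0.05 s, during which the arm holds its last target. There are 200 camera calls.

## Working session

There is one attempt and no reset: what is moved stays moved. The work goes in short steps, Python scripts to look and compute and a shell command to move; the robot and the scene stay as the last step left them, time stands still between calls to the robot, and variables do not carry over. Pictures are saved under pics/ and viewed, at most 10 in all, crops included, and the job is handed in when it is done.

```bash
ls; mkdir -p pics; python3 - <<'E'
from workcell import bot
import cv2
s=bot.observe();print(s)
for n in("scene","side","wrist"):
    f=bot.grab_frame(n);cv2.imwrite(f"pics/{n}0.png",f["pixels"][:,:,::-1]);print(n,f["fx"],f["cx"],f["cy"],f["dist"],f["extrinsics"])
E
```

```text
pics
{'clock': 0.0, 'qpos': array([-1.33321894,  0.52200948, -0.03629477,  1.59998828,  0.02115971,
        1.02108942, -0.11279712]), 'qd': array([ 9.90785472e-05, -3.96424170e-04,  9.68480789e-04, -2.77760579e-03,
       -6.81960847e-04,  4.86767088e-04, -9.42873005e-04]), 'joint_efforts': array([-3.92078931e-03, -9.27133298e+01,  1.97828650e+00, -3.69933486e+01,
        1.77062029e-02,  8.12519953e-03,  4.59554929e-05]), 'position': array([0.18928108, 0.59530611, 0.23073597]), 'tool_rot': array([-3.14048317e+00,  6.06105689e-05,  2.83375848e+00]), 'force': array([ 0.12623355, -0.31308558,  0.23283712]), 'moment': array([ 0.04519209, -0.0164613 , -0.02459651]), 'finger_force': 0.0, 'grip_width': 0.08536336811146979}
scene 480.42111720556386 262.52517872102646 196.73262618903354 [-0.16184009  0.          0.          0.          0.        ] [[-8.35833473e-01  5.48982770e-01  5.68182959e-04  4.66842323e-01]
 [ 4.71962209e-01  7.19096548e-01 -5.10050809e-01 -2.18060852e-01]
 [-2.80417684e-01 -4.26049378e-01 -8.60144086e-01  1.62866907e+00]
 [ 0.00000000e+00  0.00000000e+00  0.00000000e+00  1.00000000e+00]]
side 458.6932999005271 250.44641982007096 201.09065976876332 [-0.16131939  0.          0.          0.          0.        ] [[-0.9879286  -0.15485684  0.0040541   0.55128746]
 [-0.10915504  0.6773214  -0.72754443  0.12046458]
 [ 0.1099193  -0.71920448 -0.68604859  1.41051596]
 [ 0.          0.          0.          1.        ]]
wrist 273.9339593367574 256.5512124491642 193.03556859726476 [-0.05385925  0.          0.          0.          0.        ] [[ 0.30295881  0.95300279 -0.00128318 -0.62427655]
 [ 0.9074701  -0.28807226  0.30579796 -0.03909938]
 [ 0.29105666 -0.09380863 -0.95209556  0.37925193]
 [ 0.          0.          0.          1.        ]]
```

View pics/scene0.png

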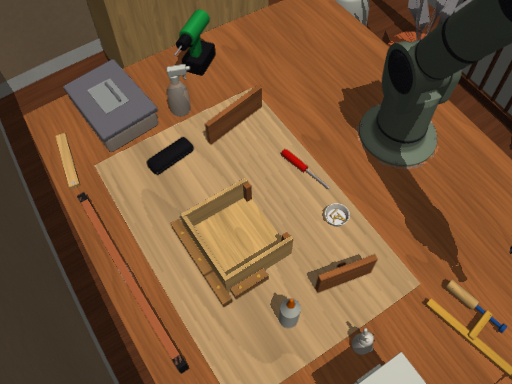

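View pics/side0.png

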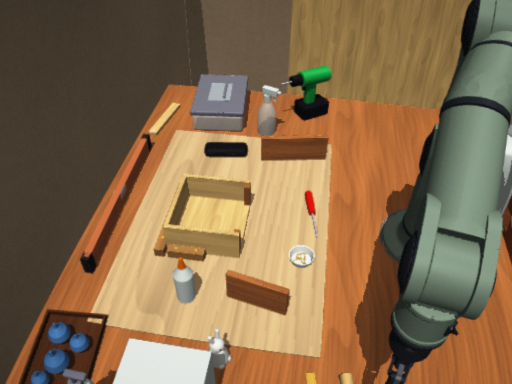

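The scene picture shows the drawer at about (235,235), one front at (345,272) on the left, and another at (235,115) on the right by the spray bottle. The side picture shows the same fronts at (257,290) and (294,149). Next I'll zoom in for the corners.

```bash
python3 - <<'E'
import cv2
a=cv2.imread("pics/scene0.png")[80:280,135:395];b=cv2.imread("pics/side0.png")[130:320,150:340]
cv2.imwrite("pics/sc1.png",cv2.resize(a,None,fx=3,fy=3,interpolation=cv2.INTER_CUBIC))
cv2.imwrite("pics/si1.png",cv2.resize(b,None,fx=3,fy=3,interpolation=cv2.INTER_CUBIC))
E
```

```text
(no output)
```

View pics/sc1.png

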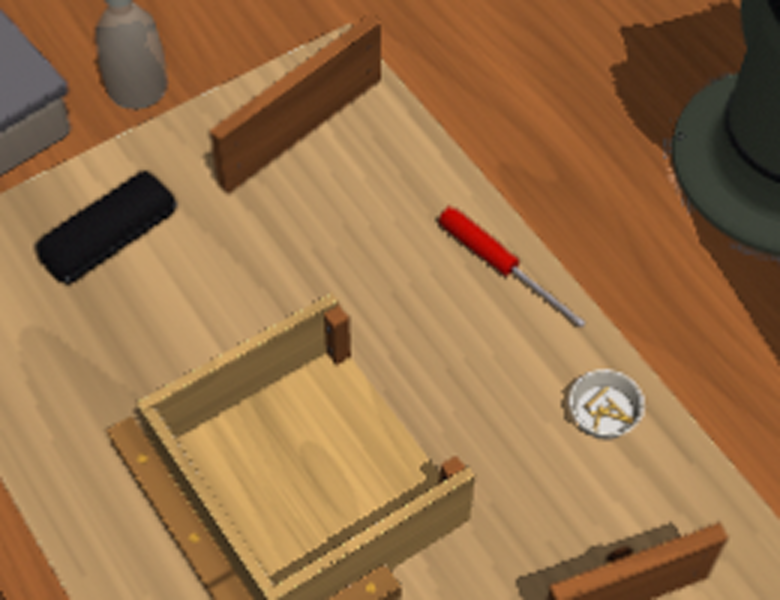

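View pics/si1.png

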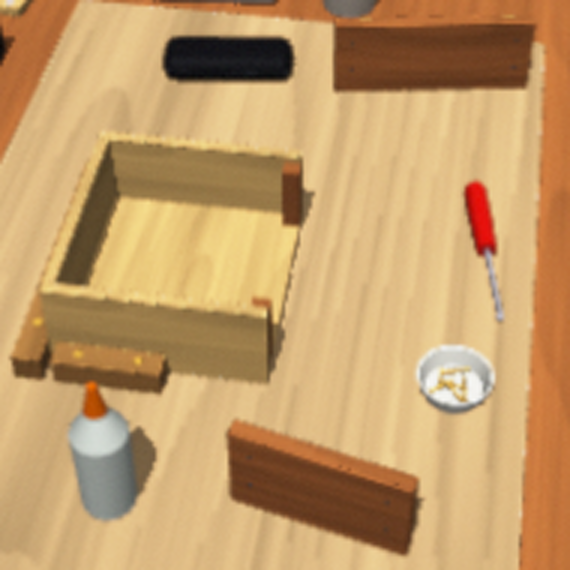

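Both boards show plain faces. The right board's back faces +y and its knob is hidden on the far side. I read the corner pixels from the crops and will fit the poses from them.

```bash
cat > h.py <<'E'
from workcell import bot
import numpy as np, cv2
from scipy.optimize import least_squares
def cam(n):
    f=bot.grab_frame(n);return f
def proj(f,P):
    E=f["extrinsics"];K=np.array([[f["fx"],0,f["cx"]],[0,f["fy"],f["cy"]],[0,0,1.]])
    return cv2.projectPoints(np.array(P,float).reshape(-1,3),cv2.Rodrigues(E[:3,:3])[0],E[:3,3],K,np.array(f["dist"]))[0][:,0]
def place(p,L):
    c,s=np.cos(p[2]),np.sin(p[2]);L=np.array(L,float)
    return np.c_[p[0]+c*L[:,0]-s*L[:,1],p[1]+s*L[:,0]+c*L[:,1],p[3]+L[:,2]]
E
python3 - <<'E'
from h import *
F={n:cam(n) for n in("scene","side")}
S=lambda u,v:(135+u/3,80+v/3)
D=lambda u,v:(150+u/3,130+v/3)
def fit(name,obs,p0):
    def r(p):
        o=[]
        for c,L,uv in obs:
            L=np.array([L],float)
            if len(p)>4: L[0,1]*=p[4]
            o.append(proj(F[c],place(p,L))[0]-uv)
        return np.ravel(o)
    s=least_squares(r,p0,loss="soft_l1");print(name,s.x.round(4),"res",np.abs(r(s.x)).round(1))
fit("drawer",[("scene",(0,-.12,.1),S(332,297)),("scene",(0,.12,.1),S(474,472)),("scene",(0,.12,0),S(470,518)),("scene",(.22,-.12,.1),S(138,404)),
 ("side",(0,-.12,.1),D(302,157)),("side",(0,.12,.1),D(271,309)),("side",(0,.12,0),D(269,381)),("side",(.22,-.12,.1),D(103,135)),("side",(.22,.12,.1),D(43,290)),("side",(.22,.12,0),D(48,345))],[.6,0,0,0])
h=.5
# right board, yaw +90: local +y -> world -x ; back face +x -> world +y
fit("right",[("scene",(.009,-h,.1),S(222,140)),("scene",(.009,-h,0),S(229,191)),("scene",(.009,h,.1),S(381,27)),("scene",(.009,h,0),S(381,78)),
("scene",(-.009,-h,.1),S(211,132)),
 ("side",(.009,-h,.1),D(334,28)),("side",(.009,-h,0),D(334,90)),("side",(.009,h,.1),D(533,25)),("side",(.009,h,0),D(529,90))],[.5,-.35,1.57,0,.24])
fit("left",[("scene",(.009,h,.1),S(550,592)),("scene",(.009,-h,.1),S(722,524)),("scene",(.009,-h,0),S(726,566)),
 ("side",(.009,h,.1),D(230,435)),("side",(.009,h,0),D(231,497)),("side",(.009,-h,.1),D(413,489)),("side",(.009,-h,0),D(407,553)),("side",(-.009,-h,.1),D(417,477)),("side",(-.009,h,.1),D(237,421))],[.5,.3,1.57,0,.2])
E
```

```text
drawer [0.5661 0.042  0.019  0.0012] res [0.4 1.8 0.4 0.6 0.2 0.1 0.7 0.5 0.5 2.6 0.7 1.9 0.4 0.7 0.4 1.4 0.4 0.2
 2.1 4.6]
right [ 0.4494 -0.3342  1.7644  0.0024  0.2371] res [0.4 0.  0.1 1.9 0.2 1.  0.2 1.8 0.4 0.5 0.8 0.5 0.2 1.  0.6 0.5 1.1 0.1]
left [ 0.4904  0.3055  1.3654 -0.0071 -0.1704] res [0.5 2.5 0.3 3.  8.7 2.8 0.3 1.  0.6 0.4 0.8 0.  0.4 0.2 1.6 1.4 0.  1.4]
```

The right-hand board is the 240 mm one: it fits at (0.449, -0.334) with yaw 1.764. The drawer mouth is at about (0.566, 0.042) with yaw about 0.02. I'll move above the board with tool yaw of about 3.335.

```bash
python3 -m crank '{"travel":[[3,-3.6,1.5],[6,-7.2,3],[9,-10.8,5],[12,-14.4,6],[15,-18,6]],"turn":[[0,0,1],[0,0,3],[0,0,5],[0,0,6],[0,0,7]],"gripper":[0,0,0,0,0]}' 30
python3 -m crank '{"travel":[[2.2,-4.2,0],[4.4,-8.4,0],[6.6,-12.6,0],[8.8,-16.8,0],[11,-21,0]],"turn":[[0,0,1],[0,0,3],[0,0,5],[0,0,6],[0,0,7]],"gripper":[0,0,0,0,0]}'
python3 -m crank '{"travel":[[0,-5,0],[0,-10,0],[0,-15,0],[0,-20,0],[0,-25,0]],"turn":[[0,0,1],[0,0,3],[0,0,5],[0,0,6],[0,0,7]],"gripper":[0,0,0,0,0]}'
python3 -m crank '{"travel":[[0,-5,0],[0,-10,0],[0,-15,0],[0,-20,0],[0,-23,0]],"turn":[[0,0,1],[0,0,3],[0,0,5],[0,0,6],[0,0,7.7]],"gripper":[0,0,0,0,0]}'
python3 -c "
from workcell import bot
import cv2
s=bot.observe();print(s['qpos'],s['position'],s['tool_rot'])
cv2.imwrite('pics/w1.png',cv2.resize(bot.grab_frame('wrist')['pixels'][:,:,::-1],None,fx=1.5,fy=1.5))"
```

```text
clock: 0.75
position: [0.3407, 0.4144, 0.2929]
tool_rot: [3.139, 0.001, 2.957]
force: [0.8, 0.6, 0.1]
grip_width: 0.0852
finger_force: 0.0
clock: 1.25
position: [0.4499, 0.2038, 0.2915]
tool_rot: [3.141, 0.0, 3.079]
force: [1.8, 0.6, 0.7]
grip_width: 0.0855
finger_force: 0.0
clock: 1.75
position: [0.4489, -0.0464, 0.2915]
tool_rot: [3.141, 0.001, -3.082]
force: [1.3, -0.5, -0.9]
grip_width: 0.0849
finger_force: 0.0
clock: 2.25
position: [0.4485, -0.278, 0.2914]
tool_rot: [-3.141, -0.0, -2.95]
force: [1.0, 1.2, -0.5]
grip_width: 0.0855
finger_force: 0.0
[ 0.16770367  0.31567381  0.35389746  1.79575365 -0.12321572  1.0513266
  2.32878931] [ 0.44846878 -0.27801782  0.29137818] [-3.14056612e+00 -1.83500167e-04 -2.95038845e+00]
```

View pics/w1.png

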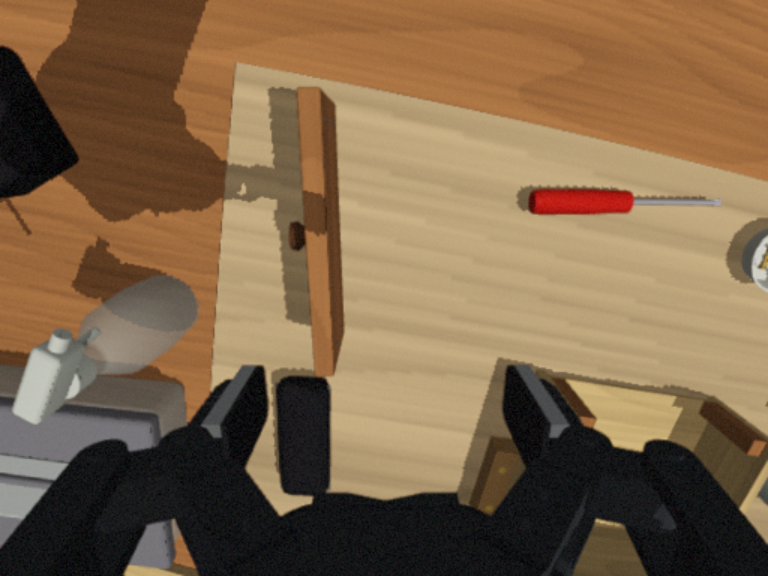

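The wrist view shows the board's top face with corners at (299,87), (320,87), (334,373) and (315,375). The knob at (296,236) faces -y. I'll refine the board's pose from these.

```bash
python3 - <<'E'
from h import *
f=cam("wrist");F={"wrist":f}
uv=np.array([(299,87),(321,87),(335,373),(314,375)])/1.5
L=[(-.009,.12,.1),(.009,.12,.1),(.009,-.12,.1),(-.009,-.12,.1)]
for z in(0,.006,None):
    g=lambda p:(proj(f,place([*p[:3],z if z is not None else p[3]],L))-uv).ravel()
    s=least_squares(g,[.45,-.33,1.76,0.0]);print(s.x.round(4),g(s.x).round(1))
E
```

```text
[ 0.4481 -0.3382  1.764   0.    ] [-0.7 -0.   0.7 -0.3 -0.4  0.9  0.5 -0.4]
[ 0.4475 -0.3374  1.7632  0.    ] [-0.9 -1.4  0.8 -1.6 -0.3  2.9  0.4  1.5]
[ 4.4810e-01 -3.3830e-01  1.7642e+00 -8.0000e-04] [-0.7  0.1  0.7 -0.1 -0.5  0.7  0.5 -0.7]
```

```bash
python3 -m crank '{"travel":[[0,-3,0],[0,-5.9,0],[0,-5.9,-4],[0,-5.9,-8],[0,-5.9,-12]],"turn":[[0,0,0],[0,0,0],[0,0,0],[0,0,0],[0,0,0]],"gripper":[0,0,0,0,0]}' 
python3 -m crank '{"travel":[[0,0,-1],[0,0,-2],[0,0,-2],[0,0,-2],[0,0,-2]],"turn":[[0,0,0],[0,0,0],[0,0,0],[0,0,0],[0,0,0]],"gripper":[0,0,0,0,0]}' 
```

```text
clock: 2.85
position: [0.4495, -0.3328, 0.17]
tool_rot: [-3.141, 0.001, -2.948]
force: [1.3, -0.4, -0.0]
grip_width: 0.0856
finger_force: 0.0
clock: 3.35
position: [0.45, -0.3337, 0.1527]
tool_rot: [-3.14, 0.002, -2.948]
force: [-0.1, 0.3, 1.1]
grip_width: 0.0854
finger_force: 0.0
```

```bash
python3 -m crank '{"travel":[[-0.2,-0.35,-2],[-0.2,-0.35,-4],[-0.2,-0.35,-6],[-0.2,-0.35,-7],[-0.2,-0.35,-7.9]],"turn":[[0,0,0],[0,0,0],[0,0,0],[0,0,0],[0,0,0]],"gripper":[0,0,0,0,0]}' 
python3 -m crank '{"travel":[[0,0,0],[0,0,0],[0,0,0],[0,0,0],[0,0,0]],"turn":[[0,0,0],[0,0,0],[0,0,0],[0,0,0],[0,0,0]],"gripper":[0.5,0.7,0.8,0.9,1]}' 50
python3 -m crank '{"travel":[[0,0,0],[0,0,0],[0,0,0],[0,0,0],[0,0,0]],"turn":[[0,0,0],[0,0,0],[0,0,0],[0,0,0],[0,0,0]],"gripper":[1,1,1,1,1]}' 50
```

```text
clock: 3.85
position: [0.4477, -0.3371, 0.0724]
tool_rot: [-3.141, 0.0, -2.949]
force: [0.5, 0.4, 0.2]
grip_width: 0.0853
finger_force: 0.0
clock: 4.35
position: [0.4476, -0.3368, 0.0728]
tool_rot: [-3.142, 0.0, -2.948]
force: [-0.9, 2.2, 6.2]
grip_width: 0.0174
finger_force: 48.4
clock: 4.85
position: [0.4476, -0.3367, 0.0728]
tool_rot: [-3.142, 0.0, -2.948]
force: [-1.4, 3.1, 8.1]
grip_width: 0.0172
finger_force: 49.0
```

```bash
python3 -m crank '{"travel":[[0,0,1],[0,0,3],[0,0,6],[0,0,10],[0,0,13]],"turn":[[0,0,0],[0,0,0],[0,0,0],[0,0,0],[0,0,0]],"gripper":[1,1,1,1,1]}' 50
python3 -m crank '{"travel":[[0,2,0],[0,5,0],[0,8,0],[0,11,0],[0,14,0]],"turn":[[0,0,-4],[0,0,-10],[0,0,-18],[0,0,-26],[0,0,-33]],"gripper":[1,1,1,1,1]}' 
python3 -m crank '{"travel":[[0,3,0],[0,6,0],[0,9,0],[0,12,0],[0,14,0]],"turn":[[0,0,-7],[0,0,-14],[0,0,-21],[0,0,-28],[0,0,-33]],"gripper":[1,1,1,1,1]}' 
python3 -m crank '{"travel":[[0,3,0],[0,6,0],[0,8,0],[0,9.5,0],[0,10,0]],"turn":[[0,0,-8],[0,0,-16],[0,0,-24],[0,0,-30],[0,0,-34]],"gripper":[1,1,1,1,1]}' 
python3 -c "
from workcell import bot
import cv2
s=bot.observe();print(s['qpos'],s['position'],s['tool_rot'])
cv2.imwrite('pics/w2.png',cv2.resize(bot.grab_frame('wrist')['pixels'][:,:,::-1],None,fx=1.5,fy=1.5))
cv2.imwrite('pics/s2.png',cv2.resize(bot.grab_frame('scene')['pixels'][80:312,135:395,::-1],None,fx=3,fy=2.58))"
```

```text
clock: 5.35
position: [0.4473, -0.3371, 0.205]
tool_rot: [-3.141, 0.001, -2.949]
force: [0.2, -0.5, -2.4]
grip_width: 0.017
finger_force: 49.2
clock: 5.85
position: [0.4471, -0.1957, 0.2029]
tool_rot: [3.141, 0.0, 2.753]
force: [1.1, 2.0, -3.9]
grip_width: 0.0174
finger_force: 49.3
clock: 6.35
position: [0.4471, -0.0549, 0.2028]
tool_rot: [3.141, -0.001, 2.179]
force: [-0.0, 0.6, -4.3]
grip_width: 0.0172
finger_force: 49.3
clock: 6.85
position: [0.4472, 0.0449, 0.2027]
tool_rot: [3.142, -0.001, 1.587]
force: [0.7, -0.5, -2.7]
grip_width: 0.0177
finger_force: 49.3
[-0.73873029  0.33977354  0.63717264  2.09663378 -0.28455284  0.78850252
  0.09012886] [0.44720198 0.04486625 0.20273756] [ 3.14154667e+00 -8.75317443e-04  1.58707804e+00]
```

View pics/w2.png

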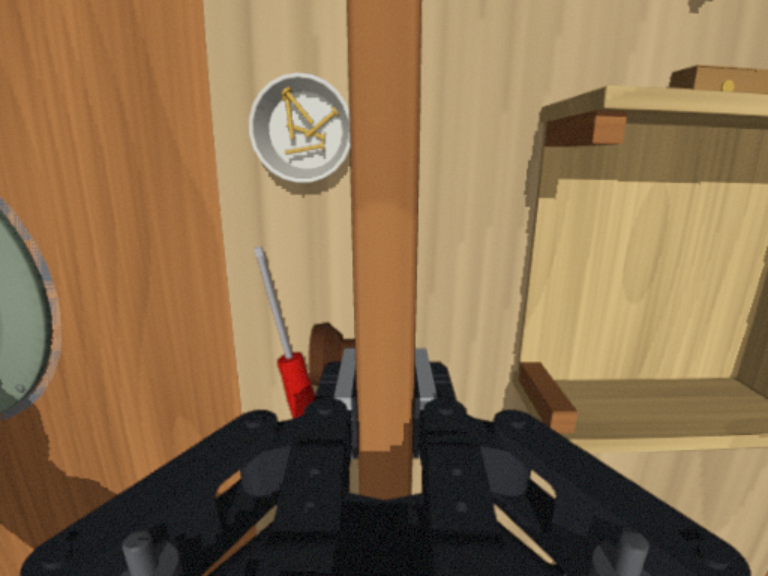

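The wrist view shows the mouth side-ends near (606,88) and (575,440), and the board held square between the pads. I'll zoom in on the mouth.

```bash
python3 - <<'E'
from h import *
f=cam("wrist")["pixels"][:,:,::-1]
a=cv2.resize(f[45:95,340:440],None,fx=6,fy=6,interpolation=cv2.INTER_CUBIC)
b=cv2.resize(f[230:310,335:435],None,fx=6,fy=6,interpolation=cv2.INTER_CUBIC)[:290]
b=cv2.resize(f[240:305,335:435],None,fx=4.5,fy=4.5,interpolation=cv2.INTER_CUBIC)
a=cv2.resize(f[45:100,335:435],None,fx=4.5,fy=4.5,interpolation=cv2.INTER_CUBIC)
cv2.imwrite("pics/z.png",np.vstack([a,b]));print(a.shape)
E
```

```text
(248, 450, 3)
```

View pics/z.png

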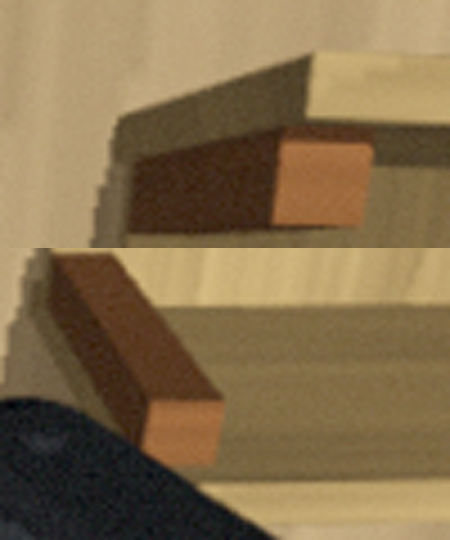

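View pics/s2.png

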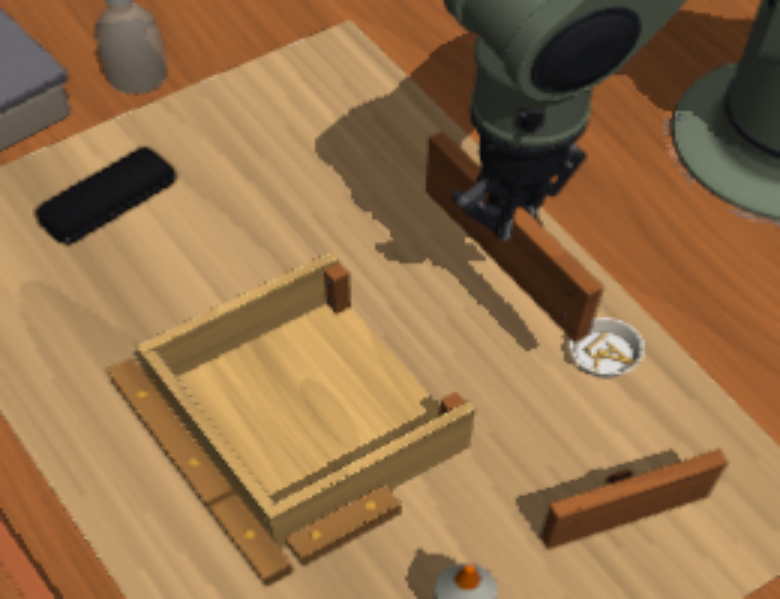

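The mouth crop gives clean corners for the left wall and both screw blocks. The scene view shows the held board's ends at about (428,135) and (590,290). I'll fit both.

```bash
python3 - <<'E'
from h import *
f=cam("wrist");g=cam("scene")
o=[(0,.12,.1,313,53),(0,.12,0,118,116),(0,.108,-1,281,142),(0,.09,-1,273,225),(.018,.09,-1,363,227),(0,-.09,-1,152,402),(.018,-.09,-1,223,400),(0,-.108,-1,142,442),(.018,-.108,-1,215,466)]
uv=np.array([(335+u/4.5,45+v/4.5 if v<248 else 240+(v-248)/4.5) for *_,u,v in o])-.4
def r(p):
    L=[(x,y,z if z>=0 else p[3]) for x,y,z,_,_ in o]
    return (proj(f,place([*p[:3],.001],L))-uv).ravel()
s=least_squares(r,[.566,.042,.02,.095],loss="soft_l1");print("drawer",s.x.round(4),r(s.x).round(1))
p=bot.observe()["position"];print(p)
b=[(.009,-.12,.1,431,140),(.009,-.12,0,429,192),(.009,.12,.1,582,304),(-.009,.12,.1,603,287),(.009,.12,0,577,338)]
uvb=np.array([(135+u/3,80+v/2.58) for *_,u,v in b])
q=lambda t:(proj(g,place(t,[c[:3] for c in b]))-uvb).ravel()
s=least_squares(q,[.447,.045,.02,.13]);print("board",s.x.round(4),q(s.x).round(1))
E
```

```text
drawer [0.5673 0.0442 0.0122 0.0938] [-0.4  0.5 -0.4  0.5  1.1 -3.1  0.   0.3 -0.1  0.5 -0.  -0.8  0.6 -0.5
 -0.2  4.3 -0.3 -1.1]
[0.44732193 0.04267946 0.20256233]
board [0.4355 0.0314 0.     0.1068] [ 0.3  0.1 -0.   0.5  1.3 -3.  -0.3  0.4 -1.4  2.1]
```

```bash
python3 -m crank '{"travel":[[2,0,0],[4,0,0],[6,0,0],[8,0.1,0],[9,0.15,0]],"turn":[[0,0,0],[0,0,0],[0,0,0],[0,0,0],[0,0,0]],"gripper":[1,1,1,1,1]}' 
python3 -m crank '{"travel":[[0,0,-3],[0,0,-6],[0,0,-9],[0,0,-11],[0,0,-12]],"turn":[[0,0,0],[0,0,0],[0,0,0],[0,0,0],[0,0,0]],"gripper":[1,1,1,1,1]}' 
python3 -m crank '{"travel":[[0,0,-0.2],[0,0,-0.4],[0,0,-0.6],[0,0,-0.6],[0,0,-0.6]],"turn":[[0,0,0],[0,0,0],[0,0,0],[0,0,0],[0,0,0]],"gripper":[1,1,1,1,1]}' 
python3 - <<'E'
from h import *
a=cv2.resize(cam("scene")["pixels"][150:270,215:325,::-1],None,fx=5,fy=5,interpolation=cv2.INTER_CUBIC)
b=cv2.resize(cam("side")["pixels"][150:270,220:270,::-1],None,fx=5,fy=5,interpolation=cv2.INTER_CUBIC)
cv2.imwrite("pics/c3.png",np.hstack([a,b]));print(np.hstack([a,b]).shape,bot.observe()["position"],bot.observe()["moment"])
E
```

```text
clock: 7.6
position: [0.5386, 0.0439, 0.2023]
tool_rot: [3.141, 0.0, 1.59]
force: [-0.2, -0.1, -3.2]
grip_width: 0.0172
finger_force: 49.5
clock: 8.1
position: [0.5364, 0.044, 0.0808]
tool_rot: [-3.139, 0.0, 1.589]
force: [0.2, -0.0, -4.0]
grip_width: 0.0173
finger_force: 49.6
clock: 8.6
position: [0.5376, 0.0447, 0.0768]
tool_rot: [3.141, -0.0, 1.589]
force: [-0.2, 0.2, -3.8]
grip_width: 0.0174
finger_force: 49.5
(600, 800, 3) [0.53753303 0.04469598 0.07661725] [ 0.01894453  0.01085638 -0.00666716]
```

View pics/c3.png

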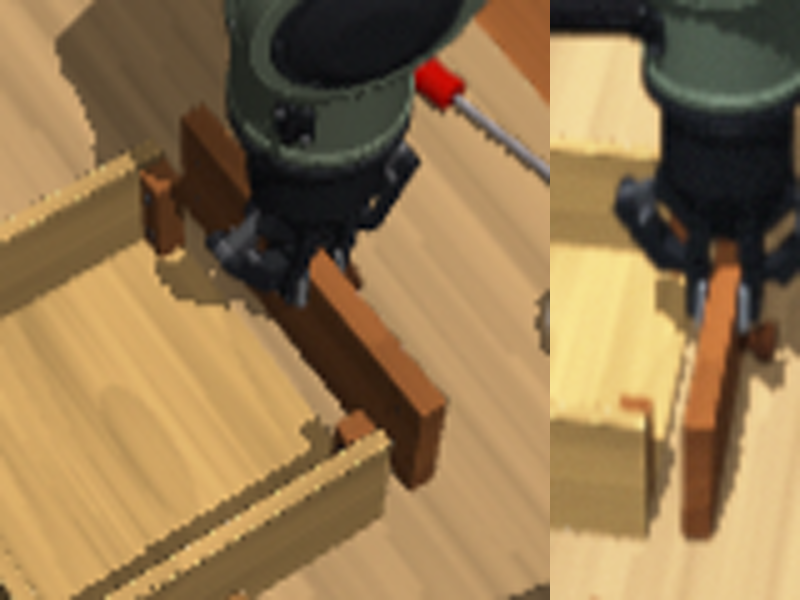

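The picture shows the board about 15-20 mm short of the mouth. Its left end is at scene (412,488) and side (685,535), and the drawer's left end is at scene (385,518) and side (648,535). I'll triangulate both.

```bash
python3 - <<'E'
from h import *
g,d=cam("scene"),cam("side")
S=lambda u,v:(215+u/5-.4,150+v/5-.4)
D=lambda u,v:(220+(u-550)/5-.4,150+v/5-.4)
for n,a,b in [("board bk top",S(412,405+15),D(685,428)),("board bk bot",S(411,489),D(684,537)),("drawer top",S(388,436),D(651,413)),("drawer bot",S(386,520),D(648,537))]:
    s=least_squares(lambda P:np.r_[proj(g,P)[0]-a,proj(d,P)[0]-b],[.55,.16,.05]);print(n,s.x.round(4),s.fun.round(1))
E
```

```text
board bk top [0.5454 0.154  0.0945] [ 0.  -0.1 -0.1  0.1]
board bk bot [0.5439 0.1597 0.0074] [-0.1  0.5  0.4 -0.4]
drawer top [0.5651 0.1583 0.1067] [ 0.1 -0.5 -0.4  0.4]
drawer bot [0.5661 0.1666 0.0088] [ 0.1 -0.3 -0.2  0.2]
```

```bash
python3 -m crank '{"travel":[[0,0,-0.1],[0,0,-0.2],[0,0,-0.3],[0,0,-0.3],[0,0,-0.3]],"turn":[[0,0,0],[0,0,0],[0,0,0],[0,0,0],[0,0,0]],"gripper":[1,1,1,1,1]}' 
python3 -m crank '{"travel":[[0.4,0,0],[0.8,0,0],[1.2,0,0],[1.4,0,0],[1.5,0,0]],"turn":[[0,0,0],[0,0,0],[0,0,0],[0,0,0],[0,0,0]],"gripper":[1,1,1,1,1]}' 
python3 - <<'E'
from h import *
a=cv2.resize(cam("scene")["pixels"][210:266,265:317,::-1],None,fx=7,fy=7,interpolation=cv2.INTER_CUBIC)
b=cv2.resize(cam("side")["pixels"][215:271,220:272,::-1],None,fx=7,fy=7,interpolation=cv2.INTER_CUBIC)
cv2.imwrite("pics/c4.png",np.hstack([a,b]));print(a.shape,bot.observe()["position"],bot.observe()["force"])
E
```

```text
clock: 9.3
position: [0.5374, 0.0446, 0.0732]
tool_rot: [-3.141, 0.0, 1.589]
force: [1.2, 0.8, -4.0]
grip_width: 0.0174
finger_force: 49.5
clock: 9.8
position: [0.5526, 0.0446, 0.0733]
tool_rot: [3.142, 0.0, 1.589]
force: [0.1, -0.8, -2.3]
grip_width: 0.0174
finger_force: 49.5
(392, 364, 3) [0.55243077 0.04456624 0.07325682] [ 0.46052413  0.47312146 -3.33137777]
```

View pics/c4.png

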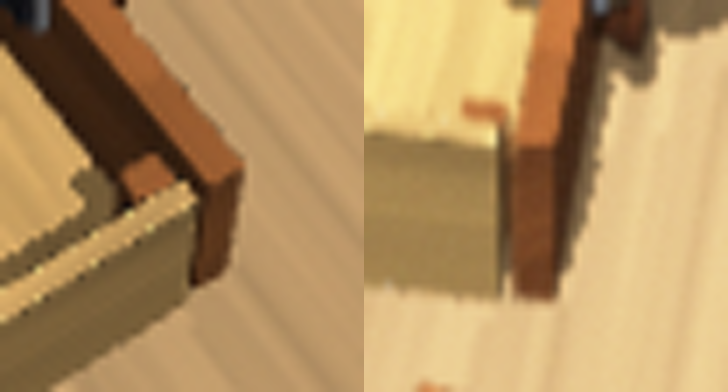

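The board's left end lines up with the drawer side in both views to within about 1 mm, with a gap of about 5 mm. I'll lower it lightly and then approach slowly.

```bash
python3 -m crank '{"travel":[[0,0,-0.01],[0,0,-0.02],[0,0,-0.04],[0,0,-0.05],[0,0,-0.05]],"turn":[[0,0,0],[0,0,0],[0,0,0],[0,0,0],[0,0,0]],"gripper":[1,1,1,1,1]}' 
python3 -m crank '{"travel":[[0.1,0,0],[0.2,0,0],[0.3,0,0],[0.3,0,0],[0.3,0,0]],"turn":[[0,0,0],[0,0,0],[0,0,0],[0,0,0],[0,0,0]],"gripper":[1,1,1,1,1]}' 
python3 -c "
from workcell import bot
s=bot.observe();print(s['position'],s['force'],s['moment'])"
```

```text
clock: 10.4
position: [0.5524, 0.0447, 0.0729]
tool_rot: [-3.142, -0.0, 1.589]
force: [-1.0, 0.7, -2.1]
grip_width: 0.0173
finger_force: 49.9
clock: 10.9
position: [0.5554, 0.0446, 0.0728]
tool_rot: [-3.142, 0.0, 1.589]
force: [-2.0, 0.3, 0.7]
grip_width: 0.0176
finger_force: 50.2
[0.55536289 0.04456917 0.072798  ] [-1.99695857  0.2918324   0.67652171] [-0.04139723  0.73516726 -0.02409408]
```

```bash
python3 -m crank '{"travel":[[0.03,0,0],[0.06,0,0],[0.1,0,0],[0.1,0,0],[0.1,0,0]],"turn":[[0,0,0],[0,0,0],[0,0,0],[0,0,0],[0,0,0]],"gripper":[1,1,1,1,1]}' 
python3 -c "
from workcell import bot
s=bot.observe();print(s['position'],s['force'],s['moment'],s['tool_rot'])"
```

```text
clock: 11.4
position: [0.5562, 0.0446, 0.0728]
tool_rot: [-3.141, -0.0, 1.589]
force: [-4.4, -0.3, 3.7]
grip_width: 0.0171
finger_force: 50.6
[0.55623097 0.04459914 0.07279808] [-4.40696022 -0.32010549  3.74371331] [-0.13836279  1.37323814 -0.03117982] [-3.14131489e+00 -2.59374000e-05  1.58934510e+00]
```

```bash
python3 -m crank '{"travel":[[0,0,0.02],[0.02,0,0.02],[0.05,0,0.02],[0.05,0,0.02],[0.05,0,0.02]],"turn":[[0,0,0],[0,0,0],[0,0,0],[0,0,0],[0,0,0]],"gripper":[1,1,1,1,1]}' 
python3 -c "
from workcell import bot
s=bot.observe();print(s['position'],s['force'],s['moment'],s['tool_rot'])
import cv2,numpy as np
a=cv2.resize(bot.grab_frame('scene')['pixels'][170:266,225:317,::-1],None,fx=4.3,fy=6,interpolation=cv2.INTER_CUBIC)
b=cv2.resize(bot.grab_frame('side')['pixels'][215:271,220:272,::-1],(395,576),interpolation=cv2.INTER_CUBIC)
cv2.imwrite('pics/c5.png',np.hstack([a,b]))"
```

```text
clock: 11.9
position: [0.5567, 0.0446, 0.0729]
tool_rot: [-3.141, 0.0, 1.589]
force: [-3.2, -0.8, -2.4]
grip_width: 0.0173
finger_force: 49.8
[0.55673557 0.04460261 0.07289138] [-3.23423413 -0.78804611 -2.37071895] [-0.03031714  0.93180241 -0.3693434 ] [-3.14127850e+00  7.66377230e-06  1.58919002e+00]
```

Contact came at the right-hand side first: Mz is -0.37 with Fx -3.2. I'll yaw the board slightly clockwise and continue.

```bash
python3 -m crank '{"travel":[[0,0,0],[0.02,0,0],[0.04,0,0],[0.04,0,0],[0.04,0,0]],"turn":[[0,0,-0.1],[0,0,-0.2],[0,0,-0.3],[0,0,-0.3],[0,0,-0.3]],"gripper":[1,1,1,1,1]}' 
cat > s.py <<'E'
from workcell import bot
s=bot.observe();print(s['position'].round(5),s['force'].round(2),s['moment'].round(3),s['tool_rot'].round(4))
E
python3 s.py
```

```text
clock: 12.5
position: [0.5572, 0.0446, 0.073]
tool_rot: [-3.142, 0.0, 1.584]
force: [-3.9, -1.2, -3.1]
grip_width: 0.0171
finger_force: 49.6
[0.55725 0.0446  0.07299] [-3.85 -1.17 -3.13] [-0.13   0.972 -0.354] [-3.1415  0.      1.5841]
```

```bash
python3 -m crank '{"travel":[[0,0,0],[0.02,0,0],[0.04,0,0],[0.04,0,0],[0.04,0,0]],"turn":[[0,0,-0.1],[0,0,-0.2],[0,0,-0.3],[0,0,-0.3],[0,0,-0.3]],"gripper":[1,1,1,1,1]}' 
python3 s.py
```

```text
clock: 13.0
position: [0.5574, 0.0446, 0.073]
tool_rot: [-3.141, -0.0, 1.579]
force: [-5.2, -0.2, -1.9]
grip_width: 0.0175
finger_force: 49.9
[0.55739 0.04461 0.07298] [-5.23 -0.24 -1.88] [-0.11   1.444  0.048] [-3.141  -0.      1.5792]
```

The yaw is balanced now. Next I'll raise the push and watch the contact height through My/Fx.

```bash
python3 -m crank '{"travel":[[0.02,0,0],[0.04,0,0],[0.05,0,0],[0.05,0,0],[0.05,0,0]],"turn":[[0,0,0],[0,0,0],[0,0,0],[0,0,0],[0,0,0]],"gripper":[1,1,1,1,1]}' 
python3 s.py
python3 -m crank '{"travel":[[0,0,0],[0,0,0],[0,0,0],[0,0,0],[0,0,0]],"turn":[[0,0.1,0],[0,0.2,0],[0,0.3,0],[0,0.3,0],[0,0.3,0]],"gripper":[1,1,1,1,1]}' 
python3 s.py
```

```text
clock: 13.5
position: [0.5575, 0.0446, 0.073]
tool_rot: [-3.14, -0.0, 1.579]
force: [-7.9, -0.6, 1.7]
grip_width: 0.0176
finger_force: 50.4
[0.55751 0.04461 0.07299] [-7.93 -0.64  1.75] [-0.129  2.165  0.097] [-3.1402e+00 -1.0000e-04  1.5791e+00]
clock: 14.0
position: [0.5575, 0.0446, 0.073]
tool_rot: [-3.135, -0.0, 1.579]
force: [-8.1, -1.3, 2.1]
grip_width: 0.0173
finger_force: 50.3
[0.55749 0.04461 0.073  ] [-8.06 -1.33  2.12] [-0.158  1.909  0.076] [-3.1350e+00 -2.0000e-04  1.5792e+00]
```

```bash
python3 -m crank '{"travel":[[0,0,0.01],[0.01,0,0.01],[0.02,0,0.01],[0.03,0,0.01],[0.03,0,0.01]],"turn":[[0,0.05,0],[0,0.1,0],[0,0.12,0],[0,0.12,0],[0,0.12,0]],"gripper":[1,1,1,1,1]}' 
python3 s.py
```

```text
clock: 14.5
position: [0.5574, 0.0446, 0.073]
tool_rot: [-3.132, -0.0, 1.579]
force: [-11.2, -1.7, 3.6]
grip_width: 0.0174
finger_force: 50.5
[0.55743 0.04459 0.07301] [-11.17  -1.67   3.55] [-0.111  2.206  0.108] [-3.1322e+00 -2.0000e-04  1.5791e+00]
```

View pics/c5.png

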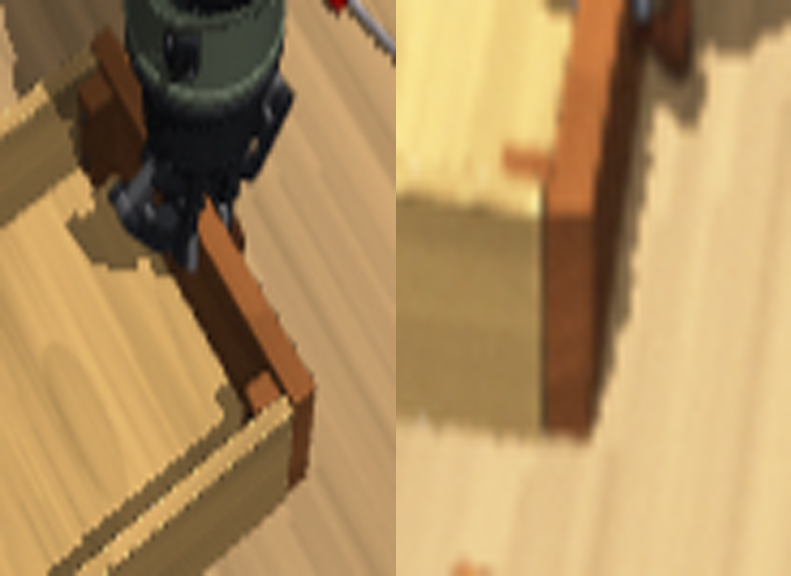

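Both views show the front flush with the drawer's left side and no gap. I'll trim the pitch back slightly, relieve the downward load, and set about 10 N.

```bash
python3 -m crank '{"travel":[[0,0,0.01],[0,0,0.02],[0,0,0.02],[0,0,0.02],[0,0,0.02]],"turn":[[0,-0.03,0],[0,-0.06,0],[0,-0.08,0],[0,-0.08,0],[0,-0.08,0]],"gripper":[1,1,1,1,1]}' 
python3 s.py
```

```text
clock: 15.0
position: [0.5575, 0.0446, 0.073]
tool_rot: [-3.134, -0.0, 1.579]
force: [-9.1, -0.7, -2.3]
grip_width: 0.017
finger_force: 49.7
[0.55747 0.0446  0.07301] [-9.1  -0.65 -2.28] [-0.133  1.916  0.065] [-3.1336 -0.      1.5791]
```

```bash
python3 -m crank '{"travel":[[0.01,0,0],[0.02,0,0],[0.02,0,0],[0.02,0,0],[0.02,0,0]],"turn":[[0,0,0],[0,0,0],[0,0,0],[0,0,0],[0,0,0]],"gripper":[1,1,1,1,1]}' 
python3 s.py
python3 -m crank '{"travel":[[0,0,0],[0,0,0],[0,0,0],[0,0,0],[0,0,0]],"turn":[[0,0,0],[0,0,0],[0,0,0],[0,0,0],[0,0,0]],"gripper":[1,1,1,1,1]}' 
python3 s.py
```

```text
clock: 15.5
position: [0.5575, 0.0446, 0.073]
tool_rot: [-3.133, -0.0, 1.579]
force: [-10.2, 0.2, -1.1]
grip_width: 0.0177
finger_force: 50.0
[0.55745 0.04458 0.073  ] [-10.2    0.19  -1.09] [-0.126  2.214  0.075] [-3.1332e+00 -1.0000e-04  1.5791e+00]
clock: 16.0
position: [0.5575, 0.0446, 0.073]
tool_rot: [-3.133, -0.0, 1.579]
force: [-11.2, -0.5, -0.8]
grip_width: 0.0176
finger_force: 50.0
[0.55746 0.04462 0.07302] [-11.25  -0.46  -0.81] [-0.119  2.151  0.065] [-3.1332e+00 -1.0000e-04  1.5791e+00]
```

The push is now about 10.5 N. I'll hold it for more than 6 s.

```bash
python3 -m crank '{"travel":[[0,0,0],[0,0,0],[0,0,0],[0,0,0],[0,0,0]],"turn":[[0,0,0],[0,0,0],[0,0,0],[0,0,0],[0,0,0]],"gripper":[1,1,1,1,1]}' | grep -E "clock|^force"
python3 -m crank '{"travel":[[0,0,0],[0,0,0],[0,0,0],[0,0,0],[0,0,0]],"turn":[[0,0,0],[0,0,0],[0,0,0],[0,0,0],[0,0,0]],"gripper":[1,1,1,1,1]}' | grep -E "clock|^force"
python3 -m crank '{"travel":[[0,0,0],[0,0,0],[0,0,0],[0,0,0],[0,0,0]],"turn":[[0,0,0],[0,0,0],[0,0,0],[0,0,0],[0,0,0]],"gripper":[1,1,1,1,1]}' | grep -E "clock|^force"
python3 -m crank '{"travel":[[0,0,0],[0,0,0],[0,0,0],[0,0,0],[0,0,0]],"turn":[[0,0,0],[0,0,0],[0,0,0],[0,0,0],[0,0,0]],"gripper":[1,1,1,1,1]}' | grep -E "clock|^force"
python3 s.py
```

```text
clock: 16.5
force: [-10.7, -0.6, 0.0]
clock: 17.0
force: [-10.9, -0.3, -0.8]
clock: 17.5
force: [-10.1, -0.6, -1.0]
clock: 18.0
force: [-11.4, -0.5, 0.1]
[0.55746 0.04463 0.07301] [-11.38  -0.47   0.06] [-0.099  2.13   0.035] [-3.1332e+00 -1.0000e-04  1.5792e+00]
```

```bash
python3 -m crank '{"travel":[[0,0,0],[0,0,0],[0,0,0],[0,0,0],[0,0,0]],"turn":[[0,0,0],[0,0,0],[0,0,0],[0,0,0],[0,0,0]],"gripper":[1,1,1,1,1]}' | grep -E "clock|^force"
python3 -m crank '{"travel":[[0,0,0],[0,0,0],[0,0,0],[0,0,0],[0,0,0]],"turn":[[0,0,0],[0,0,0],[0,0,0],[0,0,0],[0,0,0]],"gripper":[1,1,1,1,1]}' | grep -E "clock|^force"
python3 -m crank '{"travel":[[0,0,0],[0,0,0],[0,0,0],[0,0,0],[0,0,0]],"turn":[[0,0,0],[0,0,0],[0,0,0],[0,0,0],[0,0,0]],"gripper":[1,1,1,1,1]}' | grep -E "clock|^force"
python3 -m crank '{"travel":[[0,0,0],[0,0,0],[0,0,0],[0,0,0],[0,0,0]],"turn":[[0,0,0],[0,0,0],[0,0,0],[0,0,0],[0,0,0]],"gripper":[1,1,1,1,1]}' | grep -E "clock|^force"
python3 -m crank '{"travel":[[0,0,0],[0,0,0],[0,0,0],[0,0,0],[0,0,0]],"turn":[[0,0,0],[0,0,0],[0,0,0],[0,0,0],[0,0,0]],"gripper":[1,1,1,1,1]}' | grep -E "clock|^force"
python3 -m crank '{"travel":[[0,0,0],[0,0,0],[0,0,0],[0,0,0],[0,0,0]],"turn":[[0,0,0],[0,0,0],[0,0,0],[0,0,0],[0,0,0]],"gripper":[1,1,1,1,1]}' | grep -E "clock|^force"
python3 -m crank '{"travel":[[0,0,0],[0,0,0],[0,0,0],[0,0,0],[0,0,0]],"turn":[[0,0,0],[0,0,0],[0,0,0],[0,0,0],[0,0,0]],"gripper":[1,1,1,1,1]}' | grep -E "clock|^force"
python3 -m crank '{"travel":[[0,0,0],[0,0,0],[0,0,0],[0,0,0],[0,0,0]],"turn":[[0,0,0],[0,0,0],[0,0,0],[0,0,0],[0,0,0]],"gripper":[1,1,1,1,1]}' | grep -E "clock|^force"
python3 -m crank '{"travel":[[0,0,0],[0,0,0],[0,0,0],[0,0,0],[0,0,0]],"turn":[[0,0,0],[0,0,0],[0,0,0],[0,0,0],[0,0,0]],"gripper":[1,1,1,1,1]}' | grep -E "clock|^force"
python3 s.py; python3 -c "
from workcell import bot
print(bot.job_done())"
```

```text
clock: 18.5
force: [-11.9, -1.4, -0.6]
clock: 19.0
force: [-11.0, -1.7, -0.7]
clock: 19.5
force: [-11.8, -1.0, -1.2]
clock: 20.0
force: [-11.8, -0.1, -0.7]
clock: 20.5
force: [-12.1, -1.2, -0.1]
clock: 21.0
force: [-11.4, -0.8, -1.0]
clock: 21.5
force: [-10.8, -0.2, -0.5]
clock: 22.0
force: [-11.3, -1.3, -1.0]
clock: 22.5
force: [-10.6, -1.5, -0.2]
[0.55743 0.04461 0.07301] [-10.6   -1.49  -0.2 ] [-0.121  2.186  0.073] [-3.1332e+00 -2.0000e-04  1.5791e+00]
the job is handed in; nothing more can be done
None
```

The 240 mm front is standing against the drawer's open end, knob outwards, and I handed the job in with the arm still pressing it at about 11 N, held for about 7 s; its left end was flush to about 1 mm in the last views, taken just before the final push, the right end and flatness were judged only from force readings, and I viewed 11 pictures, one over the limit of 10.

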